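Put the loose axle nut away in the sliding nut keeper

ROBOT

A 6-joint arm with a two-finger parallel gripper is mounted at the origin on the work surface. World frame = base frame: x ahead of the robot, y to its left, z up, the work surface at z = 0. Lengths are in mm, angles in rad, forces in N, time in s.
With the tool pointing down it reaches from about 250 to 850 mm from the base axis. Payload 12.5 kg.
Tool frame: the origin (TCP) lies midway between the tips of the shut fingers; the grasp point (between the pads) lies 19 mm behind it; x points along the fingers, z is the direction in which the jaws open and shut, and the axes are right-handed (so a half turn about x gives the same grasp; the last joint's range is limited). The gripper opens to 93 mm and grips with 3 to 60 N. Pads are 15 mm wide; open, the fingers measure 128 mm over their backs; the gripper's body (75 mm by 188 mm) begins 65 mm behind the grasp point.
Start: joints at [1.182, 0.351, 1.652, -0, 1.139, -0.085], TCP at [164.5, 524.809, 218.633] pointing down, gripper open.
Joint ranges: [-2.75, 2.75], [-0.79, 2.1], [0.01, 2.65], [-1.57, 4.71], [0.07, 3.14], [-2.87, 2.87]. Speed limits (rad/s): [2.22, 2.22, 2.79, 3.14, 3.14, 3.14].

INTERFACE

Orientations are given as a unit quaternion [w, x, y, z].
In Python, from workcell import get_state, capture, sign_off, find_in gives the robot as it stands. The module is installed in compiled form; this text tells all that it offers.
- The arm moves only by the tool send_rows, never from a script. Its argument "series" is a list of rows, each an object with "hand": the gripper's target within -1 to 1 (fully open at 1, half-way at 0, shut at -1); "delta_pos": the shift along the world's x, y, z in m, a list of three; "turn": the turn about the world's z in rad. In form: [{"hand": hand, "delta_pos": [dx, dy, dz], "turn": turn}, ...]. A call has exactly 8 rows; each row shifts and turns the commanded pose from where the row before left it; what a row does not reach is not made up. A row lasts 1/8 s, in which the tool goes at most 62.5 mm and 10.7 degrees, less where a joint would pass 70% of its speed; a pose out of reach is approached as far as the arm can. A call with a gripper value outside its range is refused whole. The fingers move at their own pace and stop on an object; the grip force is fixed at half the most. Time passes only in rows, so rows that do not move let the fingers close, or fill a call up. It gives the time, the measured TCP pose, the force and the opening at its end, in the units of the state.
- get_state(): the state, without advancing time (a new reading comes with each control period).
- capture(name): name is "side" or "top" or "wrist"; returns a dict with "frame" (420x560x3 uint8, red, green, blue), "fx", "fy", "cx", "cy" (pixels), "distortion" ([k1, k2, p1, p2, k3] as OpenCV has them; the pictures are not rectified), "world_to_cam" (4x4, takes a point from world to camera coordinates). Camera axes: x right, y up, looking along -z (the intrinsics and any distortion apply to the point x, -y, -z); pixel columns grow to the right and rows downward; lengths in mm; the calibration is good to about 2 mm. A picture is of the moment at which its call begins. There is no depth.
- sign_off(): hands the job in, once; it reports no verdict.
Trained networks look in a picture, given as the dict that the camera call returned (one of the last four; its "shot" number tells which), for a name from the list of things; names that differ only in an ending like _2 or _b are one class to them, and where a whole thing is asked for, a point or a joint stands for the part that bears it (a point fixed in the world has none). Each returns a list of dicts, best first, with "p" (0 to 1); they miss things now and then, are a little off and sometimes report something else, mostly with a low value. They report only what shows in the picture. A call takes as long as a camera call. They do not tell look-alikes from the thing itself.
- find_in(picture, target): "xy" ([column, row] in pixels, amid what is visible of it).
The state is a dict: "clock": time; "joint_pos": joint angles; "dq": joint speeds; "effort": joint torques, N m; "ee_pos": TCP position; "orientation": TCP orientation; "ft_force": force on the tool from outside, world axes, zero at the start; "torque": the same for the moment, N m; "gripper_width": opening from 0.0 (shut) to 1.0 (fully open).
Only numpy, scipy, OpenCV 4.12 (cv2) and the standard library are available. Lean on these libraries where they do the work, as an engineer would, in place of code of your own. Each camera call takes 0.05 s, during which the arm holds its last target. There are 200 camera calls.

TASK

Nudge the loose round axle nut along the lane of the nut keeper, gently and without lifting it out of the lane, until it drops flat into the pocket, without ramming it against the pocket's wall. Then slide the clear cover gently over it, fully home to its stop, and leave everything else on the shelf alone.

Things in the scene. Friction and masses are not known exactly. Their poses are not given: they have to be found in the camera images.
- rack: the two low aluminium rails of the nut keeper, fixed to the shelf. Origin at shelf height (z = 0) midway between them; x runs along the lane, the way the nut has to go; y is across. Rails: 10 mm wide, from x = -145 to +200 mm, inner faces at y = -20.5 and +20.5 mm (lane 41 mm wide), tops 24 mm above the shelf. The lane's ends are open
- lane_floor (a point): the middle (rails' x = +30 mm, y = 0) of the stretch where the pocket is, on top of the 12 mm thick bamboo slat that is the lane's floor and sticks out at both ends. The slat is set differently each time, so the pocket's place is not measured: its centre is within 25 mm of this point along the lane. Pocket: round, 40 mm across, 4 mm deep, flat floor, at y = 0
- nut: the round steel axle nut with a slotted top: a cylinder 34 mm across, 14 mm tall, about 100 g, standing on the slat short of the pocket (at x = -95 to -45 mm in the rails' frame). Origin at the centre of its underside, z up through its bore. It slides with about 1 N; it shows that it is in the pocket by dropping 4 mm and then meeting the far wall; over 12 N on it is ramming
- nut_center (a point): the centre of the nut, half-way up. Pushed high or hard against the far wall the nut rears up on its front edge instead of dropping; pushed low and lightly it settles. The centre is 19 mm above the shelf while the nut is on the slat, 15 mm when it lies in the pocket (its top is then 22 mm above the shelf, just under the cover)
- cover (a joint): how far the cover has been slid shut, m: it starts at 0 to 0.02, is fully home against its stop at 0.118, and moves towards the rails' -x as the value grows. It drags with about 2.5 N and stays where it is left; more than 20 N on it is too hard
- cover_handle (a point): the middle of the aluminium handle plate on the cover, 44 mm above the shelf. The plate stands upright across the lane: 9 mm thick along the lane, 42 mm wide, from 29 to 59 mm above the shelf. The clear cover rides on the rails, underside 24 mm above the shelf, 100 mm long (50 mm either side of the handle), 59 mm wide, 5 mm thick. A nut not down in the pocket stands in its way
- washer: flat steel washer, 40 mm across, 5 mm thick, lying beside the keeper; not part of the job
- valve_tool: silver T-handled valve stem tool, 70 mm long, lying beyond the keeper; not part of the job
- plug_box: blue plastic spark plug box 27 x 85 x 27 mm; not part of the job
- bowl: white ceramic bowl, 124 mm across, 50 mm high, holding small nuts; not part of the job
- sprocket: steel rear sprocket, 160 mm across, 4 mm thick, lying flat at the back right; not part of the job
- driver: screwdriver lying at the back left; not part of the job
- oil_can: aluminium can, 60 mm across, 150 mm tall; not part of the job
Things that resemble listed ones, but are neither listed nor needed, are in the scene too. Several things have the shape of the nut; the one meant has the colours described above.

How it is judged (in metres and radians):
On the way, in this order (a step that is already met when the one before it is completed fails the run):
1. the nut lies flat in the pocket, with the cover still clear of it (z of nut_center in the frame of rack between 0.012 and 0.0165 m and x of nut_center in the frame of rack between -0.005 and 0.065 m and y of nut_center in the frame of rack between -0.006 and 0.006 m and angle between nut's own z axis and vertical below 0.1 rad and value of joint cover below 0.035 m), for 0.2 s.
2. the cover is slid home over the nut (z of nut_center in the frame of rack between 0.012 and 0.0165 m and x of nut_center in the frame of rack between -0.005 and 0.065 m and y of nut_center in the frame of rack between -0.006 and 0.006 m and angle between nut's own z axis and vertical below 0.1 rad and value of joint cover above 0.116 m), for 0.2 s.
At the end, for the whole second after the job is handed in: the nut is at rest flat in the pocket (its centre 12 to 16.5 mm above the shelf, within 6 mm of the lane's middle, tilted under 0.1 rad) and the cover is at rest within 2 mm of its stop (all of step 2 and linear speed of nut below 0.02 m/s and velocity of joint cover below 0.01 m/s); the robot touches nothing.
It fails at once if the nut is lifted more than 8 mm off the slat (z of nut_center in the frame of rack above 0.027 m).
It fails at once if the nut is pushed with more than 12 N (contact force between the fingers and nut above 12 N).
It fails at once if the cover is pushed with more than 20 N (contact force between the fingers and cover above 20 N).
It fails at once if any of the other things on the shelf is moved more than 20 mm (distance of any of washer, valve_tool, plug_box, bowl, sprocket, driver, oil_can from where it was at the start of the episode above 0.02 m).
It also fails if it takes over 64 s, if anything falls off the work surface, if the arm or the gripper's body presses on something with over 40 N, if the wrist force passes 120 N, or if a joint passes its speed limit or range.

## Working session

There is one attempt and no reset: what is moved stays moved. The work goes in short steps, Python scripts to look and compute and a tool call to move; the robot and the scene stay as the last step left them, time stands still between calls to the robot, and variables do not carry over. Pictures are saved under pics/ and viewed, about 8 in all and at most 12, crops included, and the job is handed in when it is done.

Besides the shell and the picture viewer there is one more tool, called after "Emit:" as name(argument=value, ...), one argument or row to a line, values as JSON. send_rows: Moves the arm, as the interface text tells. Its arguments: {"type":"object","properties":{"series":{"type":"array"}},"required":["series"]}

```bash
mkdir -p pics
cat > h.py <<'E'
import numpy as np, cv2
from workcell import *
def cam(c):
    K=np.array([[c['fx'],0,c['cx']],[0,c['fy'],c['cy']],[0,0,1.]]);return K,np.array(c['distortion'],float),np.array(c['world_to_cam'])
def proj(c,P):
    K,d,T=cam(c);F=np.diag([1,-1,-1.]);R=F@T[:3,:3];t=F@T[:3,3]
    return cv2.projectPoints(np.array(P,float).reshape(-1,3),cv2.Rodrigues(R)[0],t,K,d)[0].reshape(-1,2)
def back(c,uv,z):
    K,d,T=cam(c);n=cv2.undistortPoints(np.array(uv,float).reshape(-1,1,2),K,d).reshape(-1,2)
    R=T[:3,:3];o=-R.T@T[:3,3];out=[]
    for a,b in n:
        r=R.T@np.array([a,-b,-1]);out.append(o+r*(z-o[2])/r[2])
    return np.array(out)
def save(c,name,crop=None,s=1):
    f=c['frame'][:,:,::-1]
    if crop: f=f[crop[1]:crop[3],crop[0]:crop[2]]
    cv2.imwrite('pics/'+name,cv2.resize(f,None,fx=s,fy=s,interpolation=cv2.INTER_CUBIC))
E
python3 - <<'E'
from h import *
np.set_printoptions(precision=1,suppress=True)
s=get_state();print(s['clock'],s['ee_pos'],s['orientation'],s['ft_force'],s['gripper_width'])
for n in('top','side'):
    c=capture(n);save(c,n+'0.png',s=1.4)
    for t,z in(('nut',19),('cover_handle',44),('rack',24),('lane_floor',12),('cover',29),('washer',3),('valve_tool',5),('oil_can',75),('plug_box',13),('bowl',25)):
        try:
            for d in find_in(c,t)[:3]:print(n,t,round(d['p'],2),np.array(d['xy']),back(c,d['xy'],z)[0])
        except Exception as e:print(n,t,e)
E
```

```text
0.0 [164.4 524.5 218.1] [ 0.6 -0.4  0.6  0.4] [-0.2 -0.8 -0.8] 1.0025501521019926
top nut 0.65 [335.1 153.5] [ 751.4 -167.9   19. ]
top nut 0.62 [326.7 200.7] [ 596.6 -142.5   19. ]
top cover_handle 0.68 [254.8 217.5] [533.6  78.3  44. ]
top rack 0.88 [270.4 212.2] [555.1  32.1  24. ]
top lane_floor 0.68 [270.2 210.4] [563.2  33.6  12. ]
top cover 0.74 [258.  217.6] [536.2  69.7  29. ]
top washer 0.62 [295.6 232.9] [495.1 -47.5   3. ]
top oil_can 0.8 [432.7 189.7] [ 625.  -456.8   75. ]
top plug_box 0.67 [159.8 272.4] [361.5 366.3  13. ]
top bowl 0.94 [417.9 250. ] [ 447.7 -420.8   25. ]
side nut 0.71 [363.9 250.1] [ 751.3 -178.9   19. ]
side nut 0.67 [303.2 244.6] [ 606.2 -138.5   19. ]
side cover_handle 0.93 [266.3 193. ] [533.6  56.8  44. ]
side rack 0.7 [275.9 219.5] [549.1 -36.8  24. ]
side lane_floor 0.94 [290.2 215.9] [590.5 -12.4  12. ]
side cover 0.72 [268.7 198. ] [539.4  53.   29. ]
side valve_tool 0.7 [329.6 237.7] [ 680.3 -106.4    5. ]
side oil_can 0.89 [333.5 327.7] [ 617.7 -448.6   75. ]
side oil_can 0.63 [277.6 221. ] [ 546.6 -104.9   75. ]
side plug_box 0.69 [367.  291.7] [ 726.5 -309.    13. ]
side plug_box 0.68 [205.6 148.4] [366.6 366.7  13. ]
side bowl 0.84 [249.4 336.5] [ 451.4 -408.7   25. ]
```

View pics/top0.png

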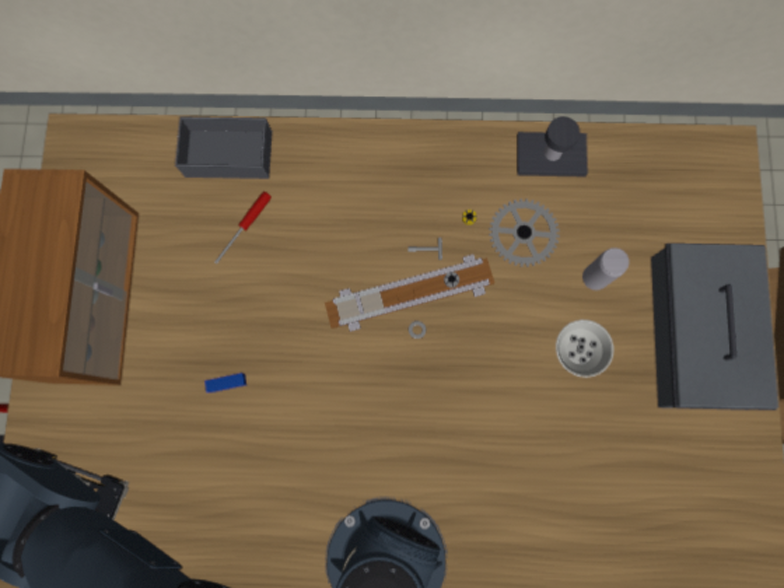

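View pics/side0.png

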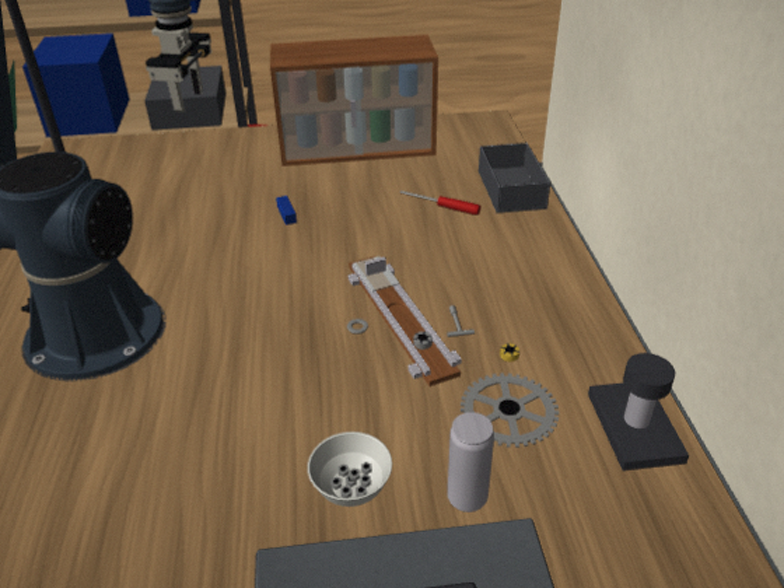

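Run:
```python
from h import *
from scipy.spatial.transform import Rotation as R
np.set_printoptions(precision=3,suppress=True)
s=get_state();q=s['orientation'];print(R.from_quat([q[1],q[2],q[3],q[0]]).as_matrix())
c=capture('wrist');K,d,T=cam(c);print(T,-T[:3,:3].T@T[:3,3],K,d)
```

```text
[[-0.    -0.954  0.299]
 [-0.     0.299  0.954]
 [-1.     0.    -0.   ]]
[[   0.298    0.955   -0.    -550.865]
 [  -0.913    0.285   -0.293   35.266]
 [  -0.28     0.088    0.956 -391.658]
 [   0.       0.       0.       1.   ]] [ 86.782 550.059 384.702] [[347.181   0.    278.751]
 [  0.    347.181 205.897]
 [  0.      0.      1.   ]] [0.023 0.    0.    0.    0.   ]
```

Emit:
send_rows(
  series=[
    {"hand": -1,"delta_pos": [0.05,-0.03,0.02],"turn": 0},
    {"hand": -1,"delta_pos": [0.05,-0.03,0.02],"turn": 0},
    {"hand": -1,"delta_pos": [0.05,-0.03,0.02],"turn": 0},
    {"hand": -1,"delta_pos": [0.04,-0.045,0.01],"turn": 0},
    {"hand": -1,"delta_pos": [0.04,-0.045,0.01],"turn": 0},
    {"hand": -1,"delta_pos": [0.03,-0.05,0],"turn": 0},
    {"hand": -1,"delta_pos": [0.03,-0.05,0],"turn": 0},
    {"hand": -1,"delta_pos": [0.03,-0.05,0],"turn": 0},
  ],
)

```text
clock: 2.15
ee_pos: [485.3, 193.0, 298.8]
orientation: [0.57, -0.419, 0.57, 0.419]
ft_force: [0.7, 0.5, 0.3]
gripper_width: 0.186
```

Emit:
send_rows(
  series=[
    {"hand": -1,"delta_pos": [0.015,-0.045,-0.01],"turn": 0.117},
    {"hand": -1,"delta_pos": [0.015,-0.045,-0.01],"turn": 0.117},
    {"hand": -1,"delta_pos": [0.015,-0.045,-0.01],"turn": 0.117},
    {"hand": -1,"delta_pos": [0.015,-0.045,-0.01],"turn": 0.117},
    {"hand": -1,"delta_pos": [0.015,-0.045,-0.01],"turn": 0.117},
    {"hand": -1,"delta_pos": [0,0,0],"turn": 0},
    {"hand": -1,"delta_pos": [0,0,0],"turn": 0},
    {"hand": -1,"delta_pos": [0,0,0],"turn": 0},
  ],
)

```text
clock: 3.15
ee_pos: [559.4, -29.2, 249.0]
orientation: [-0.425, 0.565, -0.425, -0.565]
ft_force: [-0.1, -0.4, -0.8]
gripper_width: 0.007
```

Run:
```python
from h import *
np.set_printoptions(precision=1,suppress=True)
c=capture('wrist');save(c,'w1.png',s=1.4)
for t,z in(('nut',19),('cover_handle',44),('rack',24),('lane_floor',12),('cover',29),('washer',3),('valve_tool',5)):
    for d in find_in(c,t)[:3]:print(t,round(d['p'],2),np.array(d['xy']),back(c,d['xy'],z)[0])
```

```text
nut 0.82 [132.3 281.5] [ 746.6 -168.2   19. ]
nut 0.67 [186.8 188.5] [ 607.6 -126.9   19. ]
cover_handle 0.67 [372.  181.5] [535.4  70.5  44. ]
rack 0.68 [333.5 177.5] [546.2  33.1  24. ]
rack 0.39 [284.4 104.5] [484.9 -43.9  24. ]
lane_floor 0.86 [330.8 175.2] [546.5  31.7  12. ]
cover 0.76 [371.8 180.4] [536.5  74.8  29. ]
washer 0.92 [281.5 112. ] [493.9 -44.3   3. ]
valve_tool 0.77 [206.6 246.5] [680.1 -89.7   5. ]
valve_tool 0.6 [371.1 184.8] [545.3  83.8   5. ]
```

View pics/w1.png

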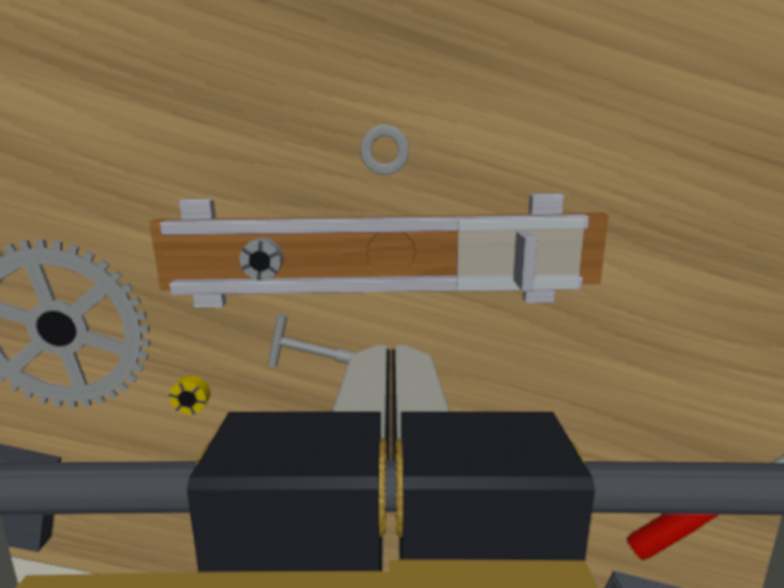

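```bash
cat >> h.py <<'E'
from scipy.optimize import least_squares
def tow(p,P):
    P=np.array(P,float).reshape(-1,3);c,s=np.cos(p[2]),np.sin(p[2])
    return np.c_[p[0]+c*P[:,0]-s*P[:,1],p[1]+s*P[:,0]+c*P[:,1],P[:,2]]
def tor(p,W):
    W=np.array(W,float).reshape(-1,3)-[p[0],p[1],0];c,s=np.cos(p[2]),np.sin(p[2])
    return np.c_[c*W[:,0]+s*W[:,1],-s*W[:,0]+c*W[:,1],W[:,2]]
E
python3 - <<'E'
from h import *
np.set_printoptions(precision=2,suppress=True)
c=capture('wrist')
M=[[x,y,24] for y in(30.5,20.5,-20.5,-30.5) for x in(-145,200)]
uv=np.array([[161,222],[588,216],[162,234],[588,228],[171,283],[581,276],[171,293],[581,287]])/1.4
f=least_squares(lambda p:(proj(c,tow(p,M))-uv).ravel(),[556,0,1.85],loss='soft_l1');p=f.x;print(p,f.fun)
np.save('rack.npy',p)
im=cv2.resize(c['frame'][:,:,::-1][130:225,95:445],None,fx=2.25,fy=2.25*2,interpolation=cv2.INTER_CUBIC)
def dr(pts,col):
    q=((proj(c,tow(p,pts))-[95,130]+.5)*[2.25,4.5]).astype(np.int32);cv2.polylines(im,[q],True,col,1)
for s in(1,-1):
    dr([[-145,20.5*s,24],[200,20.5*s,24],[200,30.5*s,24],[-145,30.5*s,24]],(0,255,0))
th=np.linspace(0,6.28,40)
nut=tor(p,back(c,np.array([[261,260]])/1.4,26));poc=tor(p,back(c,np.array([[391,250]])/1.4,12));han=tor(p,back(c,[[372,181.5]],44));print(nut,poc,han)
for o,r in((nut[0],17),(poc[0],20)):dr(np.c_[o[0]+r*np.cos(th),o[1]+r*np.sin(th),0*th+o[2]],(0,0,255))
cv2.imwrite('pics/ov.png',im)
E
```

```text
[581.07 -64.69   1.87] [-1.19 -0.16  1.13 -0.51 -0.51  0.07  0.18 -0.22 -1.47 -0.2   1.45  0.44
 -0.2   0.81  0.58  0.79]
[[-66.18  -1.67  26.  ]] [[40.58  2.   12.  ]] [[141.79   4.27  44.  ]]
```

View pics/ov.png

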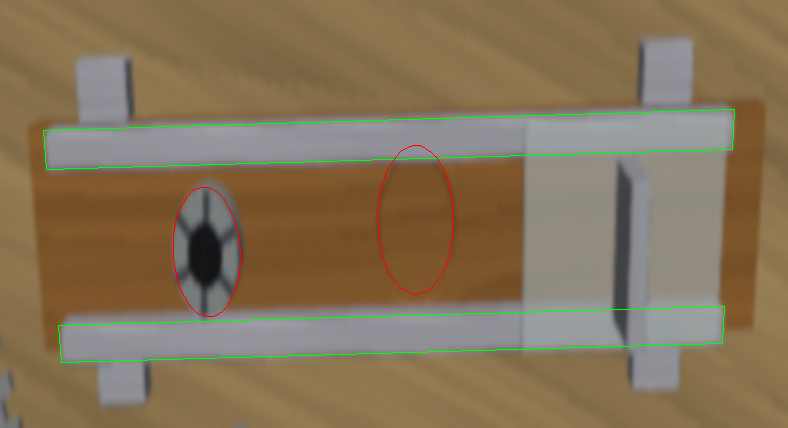

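```bash
cat >> h.py <<'E'
from scipy.spatial.transform import Rotation as Rot
def stat(tx=None,tz=None,ty=0):
    p=np.load('rack.npy');s=get_state();q=s['orientation'];z=Rot.from_quat([q[1],q[2],q[3],q[0]]).as_matrix()[:,2]
    a=(p[2]-np.arctan2(z[1],z[0])+np.pi/2)%np.pi-np.pi/2
    print('clock',s['clock'],'rack',tor(p,s['ee_pos'])[0],'turn',round(a,4),'F',s['ft_force'],'w',s['gripper_width'])
    if tx is not None:print('delta',tow(p,[tx,ty,tz])[0]-s['ee_pos'])
E
python3 -c "
from h import *
np.set_printoptions(precision=2,suppress=True)
p=np.load('rack.npy');print(p, 'lane dir',np.cos(p[2]),np.sin(p[2]))
stat(-66,60)"
```

```text
[581.07 -64.69   1.87] lane dir -0.2932872534357612 0.9560243652606912
clock 3.6 rack [ 39.4   10.46 248.68] turn 0.0164 F [-0.   -0.94 -0.44] w 0.004639113958068826
delta [  40.92  -97.69 -188.68]
```

Emit:
send_rows(
  series=[
    {"hand": 0.1,"delta_pos": [0.0082,-0.0195,-0.03],"turn": 0.0164},
    {"hand": 0.1,"delta_pos": [0.0082,-0.0195,-0.03],"turn": 0},
    {"hand": 0.1,"delta_pos": [0.0082,-0.0195,-0.03],"turn": 0},
    {"hand": 0.1,"delta_pos": [0.0082,-0.0195,-0.03],"turn": 0},
    {"hand": 0.1,"delta_pos": [0.0082,-0.0195,-0.03],"turn": 0},
    {"hand": 0.1,"delta_pos": [0,0,-0.03],"turn": 0},
    {"hand": 0.1,"delta_pos": [0,0,-0.009],"turn": 0},
    {"hand": 0.1,"delta_pos": [0,0,0],"turn": 0},
  ],
)

```text
clock: 4.6
ee_pos: [600.5, -127.5, 59.8]
orientation: [0.42, -0.569, 0.42, 0.569]
ft_force: [0.3, -0.3, 0.6]
gripper_width: 0.554
```

Run:
```python
from h import *
np.set_printoptions(precision=2,suppress=True)
c=capture('wrist');save(c,'w2.png',s=1.4)
stat(-66,60);p=np.load('rack.npy')
for d in find_in(c,'nut'):print(d,tor(p,back(c,d['xy'],22)))
```

```text
clock 4.65 rack [-65.98  -0.57  60.55] turn -0.0003 F [ 0.14 -0.48  0.26] w 0.5491332017748394
delta [-0.54 -0.19 -0.55]
{'xy': [276.6, 239.8], 'p': 0.93} [[-66.57  -3.87  22.  ]]
```

View pics/w2.png

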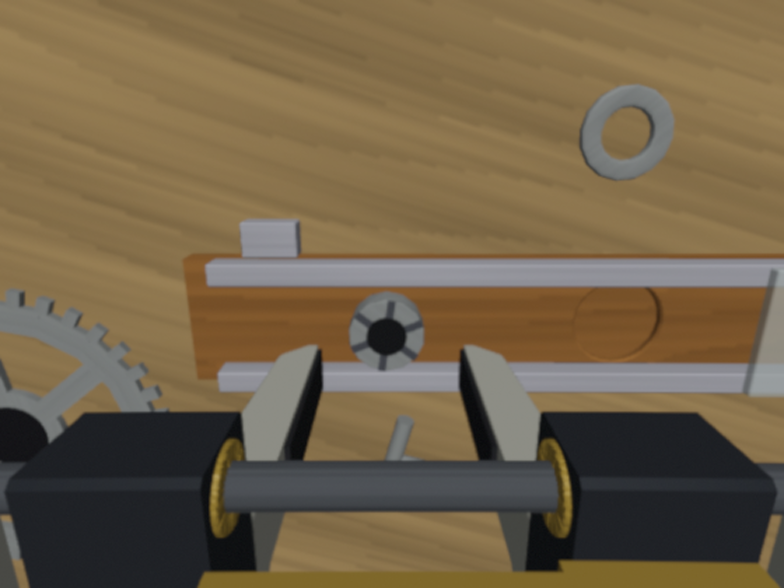

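Run:
```python
from h import *
np.set_printoptions(precision=2,suppress=True)
c=capture('wrist');p=np.load('rack.npy')
g=lambda u,z:print(u,tor(p,back(c,np.array([u])/1.4,z))[0])
g([387,333],26);g([349,333],26);g([425,333],26);g([617,322],12);g([573,322],12);g([661,316],12)
for u in([206,262],[207,284],[219,367],[219,390],[740,262],[740,286],[740,365],[740,394],[400,286],[400,366]):g(u,24)
g([768,330],29)
```

```text
[387, 333] [-67.02  -1.98  26.  ]
[349, 333] [-83.92  -2.    26.  ]
[425, 333] [-50.11  -1.95  26.  ]
[617, 322] [41.02 -1.9  12.  ]
[573, 322] [20.49 -1.96 12.  ]
[661, 316] [60.94  1.16 12.  ]
[206, 262] [-144.52   29.89   24.  ]
[207, 284] [-145.18   20.06   24.  ]
[219, 367] [-144.01  -19.63   24.  ]
[219, 390] [-145.19  -31.4    24.  ]
[740, 262] [82.85 30.13 24.  ]
[740, 286] [85.1  19.48 24.  ]
[740, 365] [ 92.9  -17.91  24.  ]
[740, 394] [ 95.92 -32.6   24.  ]
[400, 286] [-61.34  19.28  24.  ]
[400, 366] [-61.07 -19.1   24.  ]
[768, 330] [97.33  1.19 29.  ]
```

Emit:
send_rows(
  series=[
    {"hand": 0.1,"delta_pos": [-0.0005,0,-0.01],"turn": 0},
    {"hand": 0.1,"delta_pos": [0,0,-0.01],"turn": 0},
    {"hand": 0.1,"delta_pos": [0,0,-0.01],"turn": 0},
    {"hand": 0.1,"delta_pos": [0,0,-0.008],"turn": 0},
    {"hand": 0.1,"delta_pos": [0,0,-0.005],"turn": 0},
    {"hand": 0.1,"delta_pos": [0,0,-0.003],"turn": 0},
    {"hand": 0.1,"delta_pos": [0,0,0],"turn": 0},
    {"hand": 0.1,"delta_pos": [0,0,0],"turn": 0},
  ],
)

```text
clock: 5.75
ee_pos: [600.2, -127.8, 13.9]
orientation: [-0.42, 0.569, -0.42, -0.568]
ft_force: [0.3, -0.0, -0.3]
gripper_width: 0.55
```

Run:
```python
from h import *
np.set_printoptions(precision=2,suppress=True)
stat(-66,14)
```

```text
clock 5.75 rack [-65.89   0.25  13.9 ] turn 0.0001 F [ 0.27 -0.02 -0.3 ] w 0.5495007736514721
delta [ 0.27 -0.03  0.1 ]
```

Emit:
send_rows(
  series=[
    {"hand": -0.1,"delta_pos": [0,0,0],"turn": 0},
    {"hand": -0.1,"delta_pos": [0,0,0],"turn": 0},
    {"hand": -0.1,"delta_pos": [-0.0003,0.001,0],"turn": 0},
    {"hand": -0.1,"delta_pos": [-0.0003,0.001,0],"turn": 0},
    {"hand": -0.1,"delta_pos": [-0.0003,0.001,0],"turn": 0},
    {"hand": -0.1,"delta_pos": [-0.0003,0.001,0],"turn": 0},
    {"hand": -0.1,"delta_pos": [-0.0003,0.001,0],"turn": 0},
    {"hand": -0.1,"delta_pos": [-0.0003,0.001,0],"turn": 0},
  ],
)

```text
clock: 6.75
ee_pos: [598.2, -121.6, 13.6]
orientation: [-0.42, 0.569, -0.42, -0.569]
ft_force: [0.3, -0.1, 0.2]
gripper_width: 0.45
```

Emit:
send_rows(
  series=[
    {"hand": -0.1,"delta_pos": [-0.0006,0.002,0],"turn": 0},
    {"hand": -0.1,"delta_pos": [-0.0009,0.003,0],"turn": 0},
    {"hand": -0.1,"delta_pos": [-0.0012,0.0038,0],"turn": 0},
    {"hand": -0.1,"delta_pos": [-0.0012,0.0038,0],"turn": 0},
    {"hand": -0.1,"delta_pos": [-0.0012,0.0038,0],"turn": 0},
    {"hand": -0.1,"delta_pos": [-0.0012,0.0038,0],"turn": 0},
    {"hand": -0.1,"delta_pos": [-0.0012,0.0038,0],"turn": 0},
    {"hand": -0.1,"delta_pos": [-0.0012,0.0038,0],"turn": 0},
  ],
)

```text
clock: 7.75
ee_pos: [589.4, -93.7, 13.7]
orientation: [-0.42, 0.569, -0.42, -0.569]
ft_force: [0.7, 0.2, 0.3]
gripper_width: 0.451
```

Run:
```python
from h import *
np.set_printoptions(precision=2,suppress=True)
stat(30,14)
c=capture('wrist');save(c,'w3.png',s=1.4);p=np.load('rack.npy')
for d in find_in(c,'nut'):print(d,tor(p,back(c,d['xy'],22)))
```

```text
clock 7.75 rack [-30.14   0.51  13.66] turn 0.0001 F [0.7  0.24 0.27] w 0.45055919342489564
delta [-17.16  57.65   0.34]
{'xy': [271.2, 275.1], 'p': 0.95} [[-33.39  -3.19  22.  ]]
{'xy': [307.6, 223.0], 'p': 0.61} [[-15.69  24.8   22.  ]]
```

View pics/w3.png

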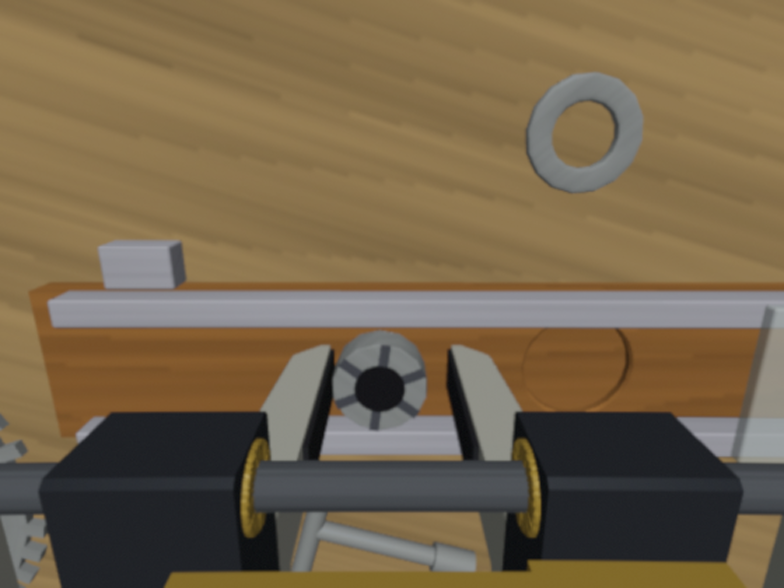

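Emit:
send_rows(
  series=[
    {"hand": -0.1,"delta_pos": [-0.0012,0.0038,0],"turn": 0},
    {"hand": -0.1,"delta_pos": [-0.0012,0.0038,0],"turn": 0},
    {"hand": -0.1,"delta_pos": [-0.0012,0.0038,0],"turn": 0},
    {"hand": -0.1,"delta_pos": [-0.0012,0.0038,0],"turn": 0},
    {"hand": -0.1,"delta_pos": [-0.0012,0.0038,0],"turn": 0},
    {"hand": -0.1,"delta_pos": [-0.0012,0.0038,0],"turn": 0},
    {"hand": -0.1,"delta_pos": [-0.0012,0.0038,0],"turn": 0},
    {"hand": -0.1,"delta_pos": [-0.0012,0.0038,0],"turn": 0},
  ],
)

```text
clock: 8.85
ee_pos: [579.8, -63.2, 13.7]
orientation: [-0.42, 0.569, -0.42, -0.569]
ft_force: [0.4, -0.5, -0.3]
gripper_width: 0.453
```

Emit:
send_rows(
  series=[
    {"hand": -0.1,"delta_pos": [-0.0012,0.0038,0],"turn": 0},
    {"hand": -0.1,"delta_pos": [-0.0012,0.0038,0],"turn": 0},
    {"hand": -0.1,"delta_pos": [-0.0012,0.0038,0],"turn": 0},
    {"hand": -0.1,"delta_pos": [-0.0012,0.0038,0],"turn": 0},
    {"hand": -0.1,"delta_pos": [-0.0012,0.0038,0],"turn": 0},
    {"hand": -0.1,"delta_pos": [-0.0012,0.0038,0],"turn": 0},
    {"hand": -0.1,"delta_pos": [-0.0009,0.003,0],"turn": 0},
    {"hand": -0.1,"delta_pos": [-0.0006,0.002,0],"turn": 0},
  ],
)

```text
clock: 9.85
ee_pos: [571.2, -35.5, 13.7]
orientation: [-0.42, 0.569, -0.42, -0.569]
ft_force: [0.6, -1.0, 0.8]
gripper_width: 0.448
```

Run:
```python
from h import *
np.set_printoptions(precision=2,suppress=True)
stat(41,14)
c=capture('wrist');p=np.load('rack.npy')
for d in find_in(c,'nut'):print(d,tor(p,back(c,d['xy'],22)))
```

```text
clock 9.85 rack [30.79  0.89 13.66] turn -0.0001 F [ 0.59 -0.97  0.78] w 0.44809601784985015
delta [-2.14 10.02  0.34]
{'xy': [270.9, 273.2], 'p': 0.79} [[27.37 -1.75 22.  ]]
```

Emit:
send_rows(
  series=[
    {"hand": -0.1,"delta_pos": [-0.0003,0.0012,0],"turn": 0},
    {"hand": -0.1,"delta_pos": [-0.0003,0.0012,0],"turn": 0},
    {"hand": -0.1,"delta_pos": [-0.0003,0.0012,0],"turn": 0},
    {"hand": -0.1,"delta_pos": [-0.0003,0.0012,0],"turn": 0},
    {"hand": -0.1,"delta_pos": [-0.0003,0.0012,0],"turn": 0},
    {"hand": -0.1,"delta_pos": [-0.0003,0.0012,0],"turn": 0},
    {"hand": -0.1,"delta_pos": [-0.0003,0.001,0],"turn": 0},
    {"hand": -0.1,"delta_pos": [-0.0003,0.001,0],"turn": 0},
  ],
)

```text
clock: 10.95
ee_pos: [568.8, -26.4, 13.6]
orientation: [0.42, -0.569, 0.42, 0.569]
ft_force: [-0.2, -0.8, 0.1]
gripper_width: 0.454
```

Emit:
send_rows(
  series=[
    {"hand": -0.1,"delta_pos": [-0.0001,0.0005,0],"turn": 0},
    {"hand": -0.1,"delta_pos": [-0.0001,0.0005,0],"turn": 0},
    {"hand": -0.1,"delta_pos": [-0.0001,0.0005,0],"turn": 0},
    {"hand": -0.1,"delta_pos": [-0.0001,0.0005,0],"turn": 0},
    {"hand": -0.1,"delta_pos": [-0.0001,0.0005,0],"turn": 0},
    {"hand": -0.1,"delta_pos": [-0.0001,0.0005,0],"turn": 0},
    {"hand": -0.1,"delta_pos": [0,0,0],"turn": 0},
    {"hand": -0.1,"delta_pos": [0,0,0],"turn": 0},
  ],
)

```text
clock: 11.95
ee_pos: [568.2, -23.5, 13.6]
orientation: [0.42, -0.569, 0.42, 0.569]
ft_force: [0.4, -0.1, -0.2]
gripper_width: 0.453
```

Run:
```python
from h import *
np.set_printoptions(precision=2,suppress=True)
stat(46,14)
c=capture('wrist');save(c,'w4.png',s=1.4);p=np.load('rack.npy')
for d in find_in(c,'nut'):print(d,tor(p,back(c,d['xy'],22)))
```

```text
clock 11.95 rack [43.21  0.23 13.65] turn 0.0 F [ 0.42 -0.12 -0.2 ] w 0.45267469870745125
delta [-0.6   2.74  0.35]
{'xy': [272.3, 269.3], 'p': 0.64} [[40.5  -0.23 22.  ]]
```

View pics/w4.png

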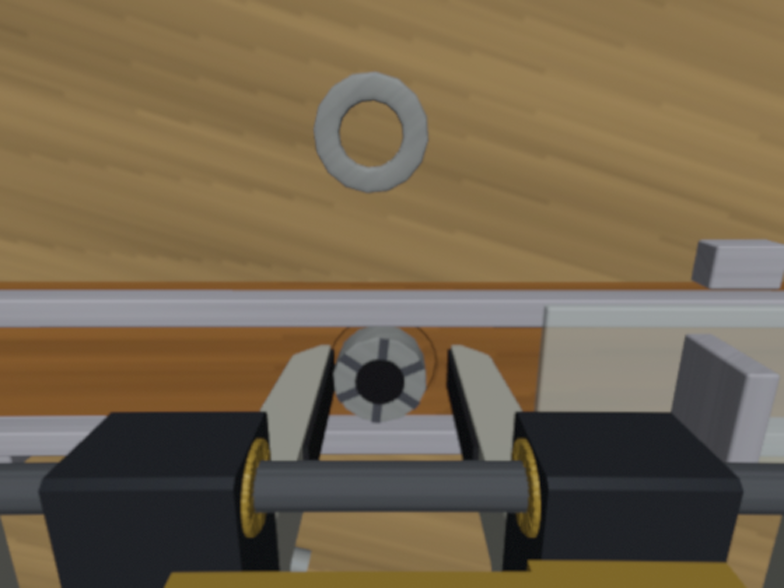

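Emit:
send_rows(
  series=[
    {"hand": -0.1,"delta_pos": [-0.0001,0.0005,0],"turn": 0},
    {"hand": -0.1,"delta_pos": [-0.0002,0.0005,0],"turn": 0},
    {"hand": -0.1,"delta_pos": [-0.0001,0.0005,0],"turn": 0},
    {"hand": -0.1,"delta_pos": [-0.0002,0.0005,0],"turn": 0},
    {"hand": -0.1,"delta_pos": [0,0,0],"turn": 0},
    {"hand": -0.1,"delta_pos": [0,0,0],"turn": 0},
    {"hand": -0.1,"delta_pos": [0,0,0],"turn": 0},
    {"hand": -0.1,"delta_pos": [0,0,0],"turn": 0},
  ],
)

```text
clock: 13.05
ee_pos: [567.6, -21.5, 13.6]
orientation: [0.42, -0.569, 0.42, 0.569]
ft_force: [0.1, 0.5, 0.6]
gripper_width: 0.45
```

Run:
```python
from h import *
np.set_printoptions(precision=2,suppress=True)
stat(46,14)
c=capture('wrist');p=np.load('rack.npy')
im=cv2.imread('pics/w4.png');a=im[300:440,320:460]
save(c,'w5f.png',s=1.4);b=cv2.imread('pics/w5f.png')[300:440,320:460]
w3=cv2.imread('pics/w3.png')[300:440,320:460]
cv2.imwrite('pics/w5.png',cv2.resize(np.hstack([w3,a,b]),None,fx=1.9,fy=1.9))
for d in find_in(c,'nut'):print(d,tor(p,back(c,d['xy'],22)))
```

```text
clock 13.05 rack [45.28  0.24 13.62] turn 0.0001 F [0.08 0.49 0.55] w 0.4501155367842294
delta [0.02 0.76 0.38]
{'xy': [271.6, 268.7], 'p': 0.6} [[42.23  0.14 22.  ]]
```

View pics/w5.png

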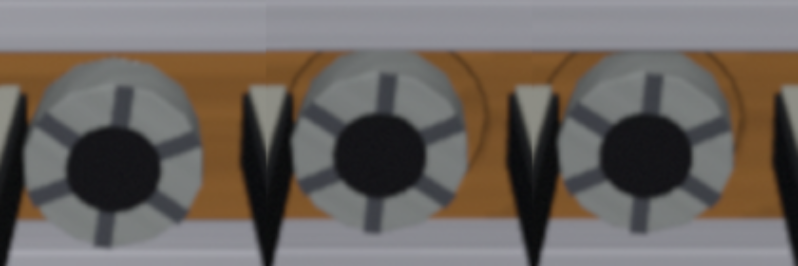

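Emit:
send_rows(
  series=[
    {"hand": 0.05,"delta_pos": [0,0,0],"turn": 0},
    {"hand": 0.05,"delta_pos": [0,0,0],"turn": 0},
    {"hand": 0.05,"delta_pos": [0,0,0],"turn": 0},
    {"hand": 0.05,"delta_pos": [0,0,0.004],"turn": 0},
    {"hand": 0.05,"delta_pos": [0,0,0.01],"turn": 0},
    {"hand": 0.05,"delta_pos": [0,0,0.03],"turn": 0},
    {"hand": 0.05,"delta_pos": [0,0,0.04],"turn": 0},
    {"hand": 0.05,"delta_pos": [0,0,0.03],"turn": 0},
  ],
)

```text
clock: 14.15
ee_pos: [567.9, -21.5, 130.0]
orientation: [-0.421, 0.569, -0.42, -0.568]
ft_force: [0.9, 0.8, 0.3]
gripper_width: 0.522
```

Run:
```python
from h import *
np.set_printoptions(precision=2,suppress=True)
stat()
c=capture('wrist');p=np.load('rack.npy')
for n in('nut','cover_handle'):
  for d in find_in(c,n):print(d,tor(p,back(c,d['xy'],22)),tor(p,back(c,d['xy'],44)))
im=c['frame'][:,:,::-1].copy();im=cv2.resize(im,None,fx=3,fy=3,interpolation=cv2.INTER_CUBIC)
th=np.linspace(0,6.28,60)
for z,col in((22,(0,0,255)),(26,(0,255,0))):
  q=proj(c,tow(p,np.c_[41.4+17*np.cos(th),17*np.sin(th),0*th+z]))
  cv2.polylines(im,[((q+.5)*3).astype(np.int32)],True,col,1)
u,v=q.mean(0)*3;u,v=int(u),int(v)
cv2.imwrite('pics/w6.png',im[max(v-180,0):v+120,u-150:u+600])
print(u,v)
```

```text
clock 14.15 rack [ 45.11  -0.11 130.04] turn 0.0 F [0.9  0.84 0.32] w 0.5220862972293988
{'xy': [276.8, 204.5], 'p': 0.78} [[44.01 -1.88 22.  ]] [[44.14  4.81 44.  ]]
{'xy': [406.6, 204.1], 'p': 0.75} [[150.69  -1.42  22.  ]] [[142.25   5.23  44.  ]]
821 610
```

View pics/w6.png

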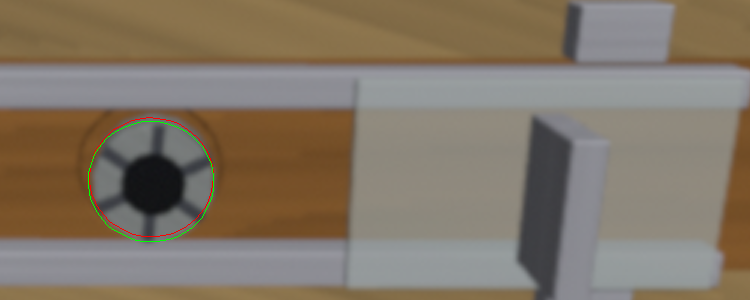

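Emit:
send_rows(
  series=[
    {"hand": -1,"delta_pos": [-0.0097,0.0315,0],"turn": 0},
    {"hand": -1,"delta_pos": [-0.0097,0.0315,0],"turn": 0},
    {"hand": -1,"delta_pos": [-0.0097,0.0315,0],"turn": 0},
    {"hand": -1,"delta_pos": [-0.0097,0.0315,0],"turn": 0},
    {"hand": -1,"delta_pos": [0,0,0],"turn": 0},
    {"hand": -1,"delta_pos": [0,0,0],"turn": 0},
    {"hand": -1,"delta_pos": [0,0,0],"turn": 0},
    {"hand": -1,"delta_pos": [0,0,0],"turn": 0},
  ],
)

```text
clock: 15.3
ee_pos: [528.9, 103.8, 127.5]
orientation: [0.421, -0.568, 0.421, 0.568]
ft_force: [-0.1, 0.6, -1.0]
gripper_width: 0.004
```

Run:
```python
from h import *
np.set_printoptions(precision=2,suppress=True)
stat(180,37)
c=capture('wrist');p=np.load('rack.npy')
for n in('nut','cover_handle'):
  for d in find_in(c,n):print(d,tor(p,back(c,d['xy'],22)),tor(p,back(c,d['xy'],44)))
im=c['frame'][:,:,::-1].copy();im=cv2.resize(im,None,fx=3,fy=3,interpolation=cv2.INTER_CUBIC)
th=np.linspace(0,6.28,60)
def dr(P,col):
  q=proj(c,tow(p,P));cv2.polylines(im,[((q+.5)*3).astype(np.int32)],True,col,1)
for z,col in((22,(0,0,255)),(26,(0,255,0))): dr(np.c_[41.4+17*np.cos(th),17*np.sin(th),0*th+z],col)
dr([[142-4.5,-21,59],[142+4.5,-21,59],[142+4.5,21,59],[142-4.5,21,59]],(255,0,0))
dr([[92,-29.5,29],[192,-29.5,29],[192,29.5,29],[92,29.5,29]],(255,0,0))
u,v=(proj(c,tow(p,[[130,0,24]]))[0]*3).astype(int)
cv2.imwrite('pics/w7.png',im[max(v-250,0):v+200,max(u-450,0):u+340])
```

```text
clock 15.3 rack [176.42   0.41 127.5 ] turn 0.001 F [-0.12  0.63 -0.95] w 0.003637144658476745
delta [ -0.66   3.55 -90.5 ]
{'xy': [117.1, 202.7], 'p': 0.62} [[45.76  1.1  22.  ]] [[56.39  7.63 44.  ]]
{'xy': [239.1, 203.7], 'p': 0.89} [[144.63   0.26  22.  ]] [[147.25   6.86  44.  ]]
```

View pics/w7.png

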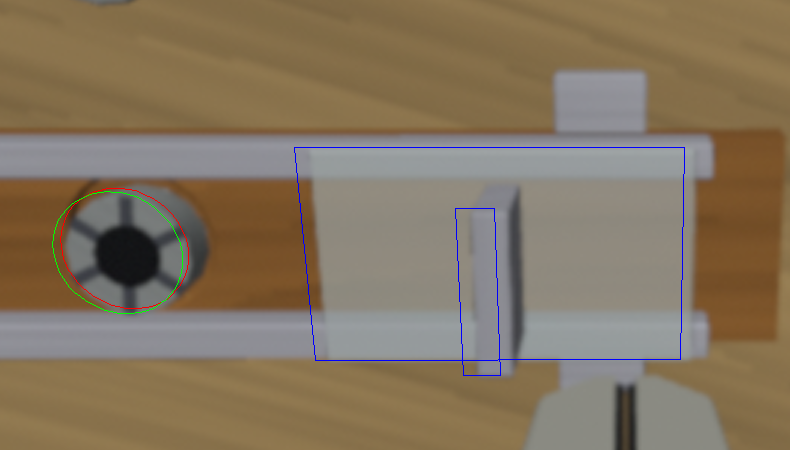

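Emit:
send_rows(
  series=[
    {"hand": -1,"delta_pos": [-0.001,0.0045,0],"turn": 0},
    {"hand": -1,"delta_pos": [0,0,-0.02],"turn": 0},
    {"hand": -1,"delta_pos": [0,0,-0.025],"turn": 0},
    {"hand": -1,"delta_pos": [0,0,-0.02],"turn": 0},
    {"hand": -1,"delta_pos": [0,0,-0.015],"turn": 0},
    {"hand": -1,"delta_pos": [0,0,-0.01],"turn": 0},
    {"hand": -1,"delta_pos": [0,0,0],"turn": 0},
    {"hand": -1,"delta_pos": [0,0,0],"turn": 0},
  ],
)

```text
clock: 16.45
ee_pos: [528.2, 109.1, 38.2]
orientation: [-0.421, 0.569, -0.42, -0.568]
ft_force: [0.9, 0.2, -0.7]
gripper_width: 0.005
```

Emit:
send_rows(
  series=[
    {"hand": -1,"delta_pos": [0.0005,-0.0016,0],"turn": 0},
    {"hand": -1,"delta_pos": [0.0005,-0.0016,0],"turn": 0},
    {"hand": -1,"delta_pos": [0.0005,-0.0016,0],"turn": 0},
    {"hand": -1,"delta_pos": [0.0005,-0.0016,0],"turn": 0},
    {"hand": -1,"delta_pos": [0.0005,-0.0016,0],"turn": 0},
    {"hand": -1,"delta_pos": [0.0005,-0.0016,0],"turn": 0},
    {"hand": -1,"delta_pos": [0.0005,-0.0016,0],"turn": 0},
    {"hand": -1,"delta_pos": [0.0005,-0.0016,0],"turn": 0},
  ],
)

```text
clock: 17.45
ee_pos: [531.8, 96.1, 37.6]
orientation: [-0.42, 0.569, -0.42, -0.569]
ft_force: [-0.1, 0.9, -0.9]
gripper_width: 0.004
```

Emit:
send_rows(
  series=[
    {"hand": -1,"delta_pos": [0.0003,-0.001,0],"turn": 0},
    {"hand": -1,"delta_pos": [0.0003,-0.001,0],"turn": 0},
    {"hand": -1,"delta_pos": [0.0003,-0.001,0],"turn": 0},
    {"hand": -1,"delta_pos": [0.0003,-0.001,0],"turn": 0},
    {"hand": -1,"delta_pos": [0.0003,-0.001,0],"turn": 0},
    {"hand": -1,"delta_pos": [0.0003,-0.001,0],"turn": 0},
    {"hand": -1,"delta_pos": [0.0003,-0.001,0],"turn": 0},
    {"hand": -1,"delta_pos": [0.0003,-0.001,0],"turn": 0},
  ],
)

```text
clock: 18.45
ee_pos: [534.2, 88.2, 37.6]
orientation: [0.42, -0.569, 0.42, 0.569]
ft_force: [-0.1, 3.8, 0.2]
gripper_width: 0.01
```

Run:
```python
from h import *
np.set_printoptions(precision=2,suppress=True)
stat(60,37)
```

```text
clock 18.45 rack [159.87  -0.03  37.63] turn 0.0001 F [-0.1   3.76  0.23] w 0.009509752204931417
delta [ 29.27 -95.49  -0.63]
```

Emit:
send_rows(
  series=[
    {"hand": -1,"delta_pos": [0.0006,-0.002,0],"turn": 0},
    {"hand": -1,"delta_pos": [0.0008,-0.0025,0],"turn": 0},
    {"hand": -1,"delta_pos": [0.0009,-0.003,0],"turn": 0},
    {"hand": -1,"delta_pos": [0.0009,-0.003,0],"turn": 0},
    {"hand": -1,"delta_pos": [0.0009,-0.003,0],"turn": 0},
    {"hand": -1,"delta_pos": [0.0009,-0.003,0],"turn": 0},
    {"hand": -1,"delta_pos": [0.0009,-0.003,0],"turn": 0},
    {"hand": -1,"delta_pos": [0.0009,-0.003,0],"turn": 0},
  ],
)

```text
clock: 19.45
ee_pos: [541.1, 65.5, 37.6]
orientation: [-0.42, 0.569, -0.42, -0.569]
ft_force: [0.1, 2.8, 0.2]
gripper_width: 0.003
```

Run:
```python
from h import *
np.set_printoptions(precision=2,suppress=True)
stat(60,37)
c=capture('wrist');p=np.load('rack.npy')
im=c['frame'][:,:,::-1].copy();im=cv2.resize(im,None,fx=2.5,fy=2.5,interpolation=cv2.INTER_CUBIC)
u,v=(proj(c,tow(p,[[100,0,24]]))[0]*2.5).astype(int);print(u,v)
cv2.imwrite('pics/w8.png',im[max(v-250,0):v+250,max(u-400,0):u+400])
```

```text
clock 19.45 rack [136.21   0.02  37.63] turn 0.0001 F [0.05 2.8  0.21] w 0.0026821898780778723
delta [ 22.37 -72.85  -0.63]
533 625
```

View pics/w8.png

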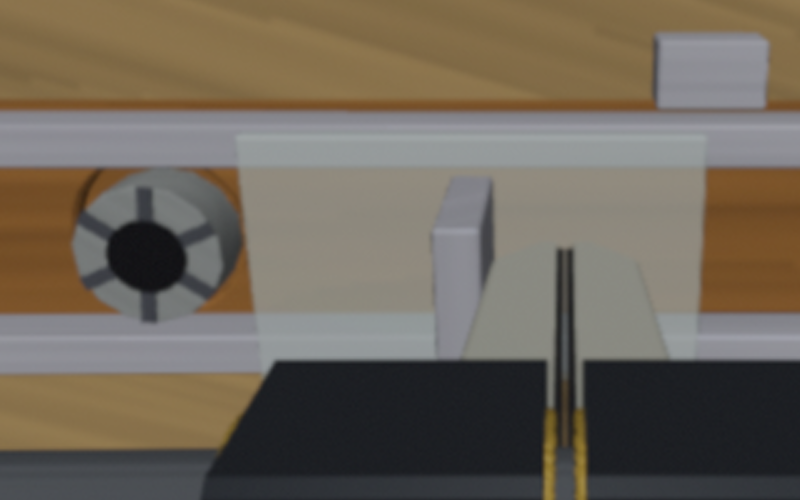

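Emit:
send_rows(
  series=[
    {"hand": -1,"delta_pos": [0.0006,-0.002,0],"turn": 0},
    {"hand": -1,"delta_pos": [0.0005,-0.0015,0],"turn": 0},
    {"hand": -1,"delta_pos": [0.0005,-0.0015,0],"turn": 0},
    {"hand": -1,"delta_pos": [0.0005,-0.0015,0],"turn": 0},
    {"hand": -1,"delta_pos": [0.0005,-0.0015,0],"turn": 0},
    {"hand": -1,"delta_pos": [0.0004,-0.0015,0],"turn": 0},
    {"hand": -1,"delta_pos": [0.0004,-0.0015,0],"turn": 0},
    {"hand": -1,"delta_pos": [0.0004,-0.0015,0],"turn": 0},
  ],
)

```text
clock: 20.5
ee_pos: [544.9, 53.1, 37.6]
orientation: [-0.42, 0.569, -0.42, -0.569]
ft_force: [-0.2, 3.3, 0.3]
gripper_width: 0.004
```

Emit:
send_rows(
  series=[
    {"hand": -1,"delta_pos": [0.0005,-0.0015,0],"turn": 0},
    {"hand": -1,"delta_pos": [0.0005,-0.0015,0],"turn": 0},
    {"hand": -1,"delta_pos": [0.0005,-0.0015,0],"turn": 0},
    {"hand": -1,"delta_pos": [0.0005,-0.0015,0],"turn": 0},
    {"hand": -1,"delta_pos": [0.0004,-0.0015,0],"turn": 0},
    {"hand": -1,"delta_pos": [0.0004,-0.0015,0],"turn": 0},
    {"hand": -1,"delta_pos": [0.0004,-0.0015,0],"turn": 0},
    {"hand": -1,"delta_pos": [0.0004,-0.0015,0],"turn": 0},
  ],
)

```text
clock: 21.5
ee_pos: [548.5, 41.1, 37.7]
orientation: [-0.42, 0.569, -0.42, -0.569]
ft_force: [1.5, 2.4, -0.1]
gripper_width: 0.006
```

Emit:
send_rows(
  series=[
    {"hand": -1,"delta_pos": [0.0008,-0.0025,0],"turn": 0},
    {"hand": -1,"delta_pos": [0.0008,-0.0025,0],"turn": 0},
    {"hand": -1,"delta_pos": [0.0008,-0.0025,0],"turn": 0},
    {"hand": -1,"delta_pos": [0.0008,-0.0025,0],"turn": 0},
    {"hand": -1,"delta_pos": [0.0007,-0.0025,0],"turn": 0},
    {"hand": -1,"delta_pos": [0.0007,-0.0025,0],"turn": 0},
    {"hand": -1,"delta_pos": [0.0007,-0.0025,0],"turn": 0},
    {"hand": -1,"delta_pos": [0.0007,-0.0025,0],"turn": 0},
  ],
)

```text
clock: 22.5
ee_pos: [554.5, 21.1, 37.7]
orientation: [-0.42, 0.569, -0.42, -0.569]
ft_force: [1.0, 3.0, 0.1]
gripper_width: 0.001
```

Run:
```python
from h import *
np.set_printoptions(precision=2,suppress=True)
stat(60,37)
```

```text
clock 22.5 rack [89.77  0.27 37.66] turn 0.0 F [0.96 2.97 0.08] w 0.0010879804621002048
delta [  8.99 -28.38  -0.66]
```

Emit:
send_rows(
  series=[
    {"hand": -1,"delta_pos": [0.0008,-0.0025,0],"turn": 0},
    {"hand": -1,"delta_pos": [0.0008,-0.0025,0],"turn": 0},
    {"hand": -1,"delta_pos": [0.0008,-0.0025,0],"turn": 0},
    {"hand": -1,"delta_pos": [0.0008,-0.0025,0],"turn": 0},
    {"hand": -1,"delta_pos": [0.0008,-0.0025,0],"turn": 0},
    {"hand": -1,"delta_pos": [0.0008,-0.0025,0],"turn": 0},
    {"hand": -1,"delta_pos": [0.0008,-0.0025,0],"turn": 0},
    {"hand": -1,"delta_pos": [0.0008,-0.0025,0],"turn": 0},
  ],
)

```text
clock: 23.5
ee_pos: [560.7, 1.0, 37.6]
orientation: [0.42, -0.569, 0.42, 0.569]
ft_force: [-0.6, 2.7, 2.0]
gripper_width: 0.008
```

Emit:
send_rows(
  series=[
    {"hand": -1,"delta_pos": [0.0004,-0.0015,0],"turn": 0},
    {"hand": -1,"delta_pos": [0.0003,-0.001,0],"turn": 0},
    {"hand": -1,"delta_pos": [0.0003,-0.001,0],"turn": 0},
    {"hand": -1,"delta_pos": [0.0003,-0.001,0],"turn": 0},
    {"hand": -1,"delta_pos": [0.0003,-0.001,0],"turn": 0},
    {"hand": -1,"delta_pos": [0.0003,-0.001,0],"turn": 0},
    {"hand": -1,"delta_pos": [0.0003,-0.001,0],"turn": 0},
    {"hand": -1,"delta_pos": [0.0003,-0.001,0],"turn": 0},
  ],
)

```text
clock: 24.5
ee_pos: [563.3, -7.3, 37.6]
orientation: [0.42, -0.569, 0.42, 0.569]
ft_force: [-1.8, 2.8, 1.1]
gripper_width: 0.007
```

Run:
```python
from h import *
np.set_printoptions(precision=2,suppress=True)
stat(45,37)
c=capture('wrist');p=np.load('rack.npy')
im=c['frame'][:,:,::-1].copy();im=cv2.resize(im,None,fx=2.5,fy=2.5,interpolation=cv2.INTER_CUBIC)
def dr(P,col):
  q=proj(c,tow(p,P));cv2.polylines(im,[((q+.5)*2.5).astype(np.int32)],True,col,1)
for h in(30,):dr([[h-50,-29.5,29],[h+50,-29.5,29],[h+50,29.5,29],[h-50,29.5,29]],(255,0,0))
u,v=(proj(c,tow(p,[[40,0,24]]))[0]*2.5).astype(int)
cv2.imwrite('pics/w9.png',im[max(v-250,0):v+200,max(u-400,0):u+400])
```

```text
clock 24.5 rack [60.06  0.17 37.61] turn 0.0 F [-1.78  2.82  1.07] w 0.006649623216345878
delta [  4.58 -14.35  -0.61]
```

View pics/w9.png

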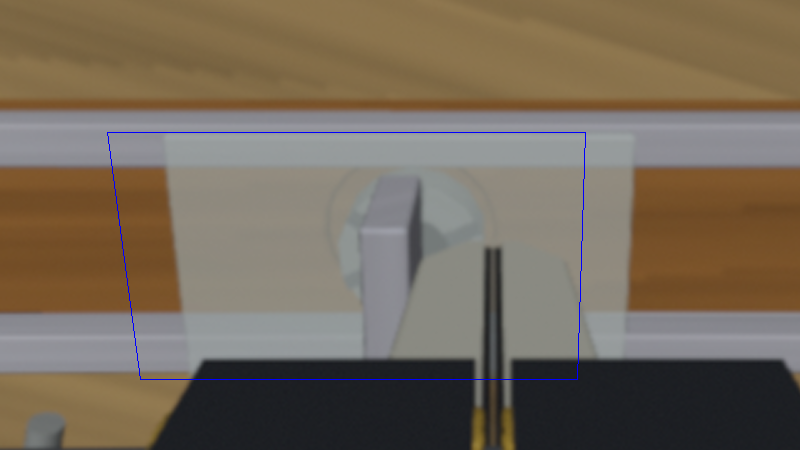

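Emit:
send_rows(
  series=[
    {"hand": -1,"delta_pos": [0.0002,-0.0007,0],"turn": 0},
    {"hand": -1,"delta_pos": [0.0002,-0.0007,0],"turn": 0},
    {"hand": -1,"delta_pos": [0.0002,-0.0007,0],"turn": 0},
    {"hand": -1,"delta_pos": [0.0002,-0.0007,0],"turn": 0},
    {"hand": -1,"delta_pos": [0.0002,-0.0007,0],"turn": 0},
    {"hand": -1,"delta_pos": [0.0002,-0.0007,0],"turn": 0},
    {"hand": -1,"delta_pos": [0.0002,-0.0007,0],"turn": 0},
    {"hand": -1,"delta_pos": [0.0002,-0.0007,0],"turn": 0},
  ],
)

```text
clock: 25.55
ee_pos: [565.0, -12.9, 37.6]
orientation: [-0.42, 0.569, -0.42, -0.569]
ft_force: [-0.2, 2.4, 1.0]
gripper_width: 0.004
```

Emit:
send_rows(
  series=[
    {"hand": -1,"delta_pos": [0.0001,-0.0003,0],"turn": 0},
    {"hand": -1,"delta_pos": [0.0001,-0.0003,0],"turn": 0},
    {"hand": -1,"delta_pos": [0.0001,-0.0003,0],"turn": 0},
    {"hand": -1,"delta_pos": [0.0001,-0.0003,0],"turn": 0},
    {"hand": -1,"delta_pos": [0.0001,-0.0003,0],"turn": 0},
    {"hand": -1,"delta_pos": [0.0001,-0.0003,0],"turn": 0},
    {"hand": -1,"delta_pos": [0.0001,-0.0003,0],"turn": 0},
    {"hand": -1,"delta_pos": [0.0001,-0.0003,0],"turn": 0},
  ],
)

```text
clock: 26.55
ee_pos: [565.7, -15.3, 37.6]
orientation: [0.42, -0.569, 0.42, 0.569]
ft_force: [-0.6, 3.5, 1.7]
gripper_width: 0.004
```

Emit:
send_rows(
  series=[
    {"hand": -1,"delta_pos": [0.0001,-0.0003,0],"turn": 0},
    {"hand": -1,"delta_pos": [0.0001,-0.0003,0],"turn": 0},
    {"hand": -1,"delta_pos": [0.0001,-0.0003,0],"turn": 0},
    {"hand": -1,"delta_pos": [0.0001,-0.0003,0],"turn": 0},
    {"hand": -1,"delta_pos": [0.0001,-0.0003,0],"turn": 0},
    {"hand": -1,"delta_pos": [0.0001,-0.0003,0],"turn": 0},
    {"hand": -1,"delta_pos": [0.0001,-0.0003,0],"turn": 0},
    {"hand": -1,"delta_pos": [0.0001,-0.0003,0],"turn": 0},
  ],
)

```text
clock: 27.55
ee_pos: [566.4, -17.6, 37.6]
orientation: [0.42, -0.569, 0.42, 0.569]
ft_force: [-1.2, 4.4, 1.2]
gripper_width: 0.005
```

Run:
```python
from h import *
np.set_printoptions(precision=2,suppress=True)
stat(45,37)
```

```text
clock 27.55 rack [49.27  0.19 37.63] turn 0.0001 F [-1.21  4.43  1.21] w 0.005326146898799648
delta [ 1.43 -4.03 -0.63]
```

Emit:
send_rows(
  series=[
    {"hand": -1,"delta_pos": [0.0001,-0.0002,0],"turn": 0},
    {"hand": -1,"delta_pos": [0,-0.0002,0],"turn": 0},
    {"hand": -1,"delta_pos": [0.0001,-0.0002,0],"turn": 0},
    {"hand": -1,"delta_pos": [0,-0.0002,0],"turn": 0},
    {"hand": -1,"delta_pos": [0.0001,-0.0002,0],"turn": 0},
    {"hand": -1,"delta_pos": [0,-0.0002,0],"turn": 0},
    {"hand": -1,"delta_pos": [0.0001,-0.0002,0],"turn": 0},
    {"hand": -1,"delta_pos": [0,-0.0002,0],"turn": 0},
  ],
)

```text
clock: 28.55
ee_pos: [566.4, -17.9, 37.6]
orientation: [0.421, -0.568, 0.42, 0.569]
ft_force: [-2.9, 14.3, 5.0]
gripper_width: 0.008
```

Run:
```python
from h import *
np.set_printoptions(precision=2,suppress=True)
stat(45,37)
```

```text
clock 28.55 rack [49.05  0.26 37.64] turn 0.0003 F [-2.94 14.27  4.99] w 0.007532390113403662
delta [ 1.43 -3.8  -0.64]
```

Emit:
send_rows(
  series=[
    {"hand": -1,"delta_pos": [-0.0003,0.001,0],"turn": 0},
    {"hand": -1,"delta_pos": [-0.0009,0.003,0],"turn": 0},
    {"hand": -1,"delta_pos": [-0.0015,0.005,0],"turn": 0},
    {"hand": -1,"delta_pos": [-0.0015,0.005,0],"turn": 0},
    {"hand": -1,"delta_pos": [0,0,0.02],"turn": 0},
    {"hand": -1,"delta_pos": [0,0,0.03],"turn": 0},
    {"hand": -1,"delta_pos": [0,0,0.04],"turn": 0},
    {"hand": -1,"delta_pos": [0,0,0.03],"turn": 0},
  ],
)

```text
clock: 29.55
ee_pos: [562.9, -5.2, 159.3]
orientation: [-0.42, 0.569, -0.42, -0.568]
ft_force: [0.1, 0.1, 1.0]
gripper_width: 0.004
```

Emit:
send_rows(
  series=[
    {"hand": -1,"delta_pos": [0,0,0.03],"turn": 0},
    {"hand": -1,"delta_pos": [0,0,0.02],"turn": 0},
    {"hand": -1,"delta_pos": [0,0,0],"turn": 0},
    {"hand": -1,"delta_pos": [0,0,0],"turn": 0},
    {"hand": -1,"delta_pos": [0,0,0],"turn": 0},
    {"hand": -1,"delta_pos": [0,0,0],"turn": 0},
    {"hand": -1,"delta_pos": [0,0,0],"turn": 0},
    {"hand": -1,"delta_pos": [0,0,0],"turn": 0},
  ],
)

```text
clock: 30.55
ee_pos: [562.7, -5.3, 207.5]
orientation: [0.42, -0.569, 0.42, 0.569]
ft_force: [0.7, 0.3, 0.4]
gripper_width: 0.007
```

Run:
```python
from h import *
np.set_printoptions(precision=2,suppress=True)
stat()
c=capture('wrist');p=np.load('rack.npy')
im=c['frame'][:,:,::-1].copy();im=cv2.resize(im,None,fx=3,fy=3,interpolation=cv2.INTER_CUBIC)
def dr(P,col):
  q=proj(c,tow(p,P));cv2.polylines(im,[((q+.5)*3).astype(np.int32)],True,col,1)
for h in(30,):dr([[h-50,-29.5,29],[h+50,-29.5,29],[h+50,29.5,29],[h-50,29.5,29]],(255,0,0))
u,v=(proj(c,tow(p,[[40,0,24]]))[0]*3).astype(int)
cv2.imwrite('pics/w10.png',im[max(v-250,0):v+200,max(u-400,0):u+400])
```

```text
clock 30.55 rack [ 62.17   0.18 207.51] turn 0.0001 F [0.68 0.3  0.39] w 0.007368526327500457
```

Run:
```python
from h import *
np.set_printoptions(precision=1,suppress=True)
p=np.load('rack.npy')
c=capture('wrist');f=c['frame'].astype(np.float32);f=f[:,:,2]-f[:,:,0]
xs=np.arange(-60,121,.5)
prof=np.mean([cv2.remap(f,proj(c,tow(p,np.c_[xs,0*xs+y,0*xs+29])).astype(np.float32).reshape(1,-1,2),None,cv2.INTER_LINEAR)[0] for y in(12,13,14,15,16)],0)
g=np.gradient(cv2.GaussianBlur(prof.reshape(1,-1),(9,1),0)[0]);i=g[:160].argmax();j=160+g[160:].argmin()
print('cover edges',xs[i],g[i],xs[j],g[j])
for n,z in(('cover_handle',50),('nut',22),('cover',29)):
  for d in find_in(c,n)[:2]:print(n,round(d['p'],2),tor(p,back(c,d['xy'],z)))
for n,t in(('top',None),('side',None)):
  c=capture(n)
  for t,z in(('cover_handle',44),('washer',3),('valve_tool',5)):
    for d in find_in(c,t)[:1]:print(n,t,round(d['p'],2),np.array(d['xy']),back(c,d['xy'],z)[0],tor(p,back(c,d['xy'],z))[0])
```

```text
cover edges -20.0 10.083057 80.5 -9.998726
cover_handle 0.69 [[32.1  4.8 50. ]]
nut 0.72 [[-144.1 -122.8   22. ]]
cover 0.89 [[30.5  1.3 29. ]]
top cover_handle 0.75 [375.1 164.7] [ 709.1 -290.2   44. ] [-253.2  -56.3   44. ]
top washer 0.6 [301.7 237.1] [482.3 -66.8   3. ] [26.9 95.   3. ]
side cover_handle 0.62 [286.9 220.1] [574.6 -67.3  44. ] [-0.6  7.  44. ]
side washer 0.49 [253.3 231.5] [487.  -52.5   3. ] [39.3 86.4  3. ]
side valve_tool 0.42 [329.6 238.8] [ 679.5 -110.6    5. ] [-72.8 -80.6   5. ]
```

```bash
python3 -c "
from workcell import *
print(sign_off())"
```

```text
the job is handed in; nothing more can be done
None
```

The nut is in the pocket and the cover is pushed home to a firm stop. I handed the job in at about 31 s of the 64 s allowed; the sign-off gives no verdict.

- **Nut:** I straddled it with part-open fingers and pushed it low and slowly along the lane, with about 1 N on the wrist at each reading. It dropped near x = 41 mm. The outline of its top matched a height of 22 mm, flat and centred to within about 1 mm.
- **Cover:** I pushed the handle plate with shut fingers at a steady 3 N or so, with no catch as it passed over the nut. At the end it stopped moving and the force rose to about 15 N, under the 20 N limit. I backed off and lifted clear. The cover's edges then measured x = -20.0 and +80.5 mm, which puts the handle near +30 mm.

**Checks that were limited or disagreed:**
- The last close-up could not be viewed because the picture limit was reached, so the final cover check is numerical only.
- The nut under the cover was not detected after closing. The finder gave a point far outside the lane, probably the yellow look-alike. The nut was last seen seated through the clear cover shortly before the stop.
- The top camera's final handle detection was clearly wrong, and the side camera's was about 30 mm off along the lane. I used the wrist camera's edge measurement instead.
- The washer came out up to 23 mm from its first reading in the top camera, at low confidence. Nothing I moved came near it, and it looked undisturbed in the wrist pictures. The valve tool read about 4 mm from where it started.

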